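Clear the driver and hold the derailleur cage wound forward

ROBOT

A 6-joint arm with a two-finger parallel gripper is mounted at the origin on a cart in front of the work surface, level with it; the furniture and walls round the work are solid. World frame = base frame: x ahead of the robot, y to its left, z up, the work surface at z = 0. Lengths are in m, angles in rad, forces in N, time in s.
With the tool pointing down it reaches from about 0.35 to 0.775 m from the base axis. Payload 5.5 kg.
Tool frame: the origin (TCP) lies at the very end of the fingers, on their centre line; the grasp point (between the pads) lies 19 mm behind it; z points along the fingers, y is the direction in which the jaws open and shut (so a half turn about z gives the same grasp; the last joint's range is limited). The gripper opens to 85 mm and grips with 20 to 120 N. Pads are 22 mm wide; open, the fingers measure 114 mm over their backs; the gripper's body (76 mm by 85 mm) begins 54 mm behind the grasp point. The pads swing forward as they close: fully open they stand 13 mm farther back than shut.
Start: joints at [1.169, 0.313, 0.046, 1.304, 0, 1.431], TCP at [0.149, 0.555, 0.231] pointing down, gripper open.
Joint ranges: [-2.76, 2.76], [-0.86, 1.69], [-1.03, 1.26], [-2.2, 2.34], [-1.47, 1.5], [-3.14, 3.14]. Speed limits (rad/s): [2.57, 2.57, 3.14, 3.14, 3.14, 3.14].

INTERFACE

Orientations are given as a unit quaternion [w, x, y, z].
In Python, from workcell import get_state, imaging, env, spotter gives the robot as it stands.
- The arm moves only by the tool play_rows, never from a script. Its argument "moves" is a list of rows, each an object with "claw": the finger opening in cm, from 0 to 8.54; "delta_pos": the shift along the tool's x, y, z in cm, a list of three; "twist": the turn about the tool's z in degrees. A call has 1 to 12 rows; each row is the pose to reach, as a shift and turn from the pose commanded when the call began, along the tool's axes at that moment; what a row does not reach only later rows make up. A row lasts 1/8 s, in which the tool goes at most 62.5 mm and 10.7 degrees, less where a joint would pass 70% of its speed; a pose out of reach is approached as far as the arm can. A call with a gripper value outside its range is refused whole. The fingers move at their own pace and stop on an object; "force" is the grip in N (left out, the last holds). Time passes only in rows, so rows that repeat a pose let the fingers close. It gives the time, the measured TCP pose, the force and the opening at its end, in the units of the state.
- get_state(): the state, without advancing time (a new reading comes with each control period).
- imaging.read_camera(name): name is "scene" or "top" or "wrist"; returns the picture (400x640x3 uint8, red, green, blue); there is no depth.
- imaging.camera_info(name): a dict with "fx", "fy", "cx", "cy" (pixels), "k1" (the pictures are not rectified: a ray, as slopes to the right and down, at radius r is drawn at 1 + k1 r^2 times it, then the intrinsics apply), "world_to_cam" (4x4, takes a point from world to camera coordinates). Camera axes: x right, y down, z forward; pixel columns grow to the right and rows downward; lengths in m; the calibration is good to about 2 mm. A picture is of the moment at which its call begins: read the wrist's pose just before it. camera_info takes no time and is no camera call; for the wrist camera it gives the pose at the moment of the call.
- env.hand_in(): hands the job in, once; it reports no verdict.
Trained networks look in the newest picture that a camera, given by its name, has taken for a name from the list of things; names that differ only in an ending like _2 or _b are one class to them, and where a whole thing is asked for, a point or a joint stands for the part that bears it (a point fixed in the world has none). Each returns a list of dicts, best first, with "conf" (0 to 1); they miss things now and then, are a little off and sometimes report something else, mostly with a low value. They report only what shows in the picture. A call takes as long as a camera call.
- spotter.spot_in(camera, query): "extent" ([left, top, right, bottom] in pixels, round what is visible of it).
The state is a dict: "clock": time; "joint_pos": joint angles; "qvel": joint speeds; "tau": joint torques, N m; "tcp_pos": TCP position; "orientation": TCP orientation; "wrist_force": force on the tool from outside, world axes, zero at the start; "ft_torque": the same for the moment, N m; "finger_gap": finger opening in m.
Only numpy, scipy, OpenCV 4.12 (cv2) and the standard library are available. Lean on these libraries where they do the work, as an engineer would, in place of code of your own. Each camera call takes 0.05 s, during which the arm holds its last target. There are 200 camera calls.

TASK

The red screwdriver has been left lying where the derailleur's cage arm swings on the service stand. Lay it flat in the empty lane of the wooden tool tray, parallel to the scraper there and with its handle at the same end as the scraper's, without shifting the tools there or the things standing about; then swing the cage arm forward (anticlockwise seen from above) against its spring all the way to its stop. Finish while still holding it there: do not let go.

Things in the scene. Friction and masses are not known exactly. Their poses are not given: they have to be found in the camera images.
- stand: Fixed service stand: grey foot, post and hanger tab holding a bicycle rear derailleur flat, so its cage swings level. Origin: on the bench under the vertical cage pivot; x points from pivot to post (foot at x 34 to 120, y -28 to 56 mm; all under 64 mm high). Spring housing over the pivot: 18 mm radius, 64 mm high. The cage swings on the -x side over bare bench
- cage (a joint): Cage arm angle about the vertical pivot at the stand's origin: 0 = at rest, pulled back by the spring; grows anticlockwise from above; 1.57 = fully forward, on its stop. In the stand's frame the arm points along 2.356 + value from x. Let go, it springs back. Force needed at the lower wheel: about 3 N to leave rest, rising steadily to about 9 N at the stop
- cage_wheel (a point): Centre of the lower jockey wheel at the cage's free end, 85 mm from the pivot, 27 mm above the bench; x points outward along the arm. Black toothed wheel, 44 mm diameter, 22 to 32 mm above the bench, between plates 25 mm wide, 18 to 36 mm above the bench (bolt head to 38). Push its side or pinch it across from above. An equal wheel sits 16 mm from the pivot
- driver_handle (a point): Centre of the red screwdriver's handle, half-way up (12.5 mm above what it lies on); handle 25 mm thick and about 80 mm long, whole tool 165 mm, 90 g. Its x axis points along the tool to the blade. At first it lies on the bench, the handle in the cage's path
- driver_tip (a point): End of the screwdriver's blade, 124 mm from the handle's centre along the tool; steel shank 6 mm thick
- driver: The red screwdriver itself; use its two points for position and direction
- tray: Fixed low wooden tool tray, grey felt, 225 x 136 mm outside, rim 8 mm wide, 14 mm high, inner floor 5 mm above the bench. Origin: centre of underside. x is its long side; the tools in it lie along x, the scraper with its handle towards -x and its blade towards +x. The empty lane is its y > 0 half, y = 0 to 60 mm, middle y = 31 mm; inside length 209 mm
- scraper: Scraper with a wooden handle lying in the tray at about y = -43 mm, 19 mm high, 173 mm long; leave it. Origin at its middle, underside
- scriber: Thin steel scriber lying in the tray at about y = -14 mm, 8 mm high, 115 mm long; leave it. Origin at its middle, underside
- oil_can: Oil can with a long spout standing to the right of the work, 64 mm wide, 125 mm high; leave it. Origin: centre of its underside. Roughly above it hangs a fixed green pendant lamp (rim 550 mm above the bench, 120 mm radius, centre about 0.70 m ahead of the robot and 0.35 m to its right): keep the arm clear of it
- tin_parts: Round lidded tin, 68 mm wide, 36 mm high, behind the work; leave it. Origin: centre of its underside

How it is judged:
On the way, in this order (a step that is already met when the one before it is completed fails the run):
1. the screwdriver lies flat in the tray's empty lane, parallel to the scraper there and the same way round, let go, with the cage still at rest (x of driver_handle in the frame of tray between -0.09 and 0 m and x of driver_tip in the frame of tray between 0.03 and 0.108 m and y of driver_handle in the frame of tray between 0.012 and 0.05 m and y of driver_tip in the frame of tray between -0.002 and 0.062 m and z of driver_handle in the frame of tray between 0.008 and 0.027 m and z of driver_tip in the frame of tray between 0 and 0.03 m and angle between the x axis of driver_handle and the x axis of tray, either way round below 0.2 rad and contact force between the fingers and driver below 0.1 N and linear speed of driver below 0.02 m/s and value of joint cage below 0.15 rad), for 0.3 s.
2. the cage arm is wound forward to its stop and held by the fingers (value of joint cage above 1.5 rad and contact force between the fingers and cage above 1.5 N), for 0.3 s.
At the end, for the whole second after the job is handed in: Screwdriver lying flat, released and still in the tray's empty lane, within 0.2 rad of the tray's long side, handle at the -x end (handle centre x -90 to 0, y 12 to 50 mm); cage arm within 0.07 rad of its stop, at rest, held there by the fingers with more than 1.5 N (all of step 2 and x of driver_handle in the frame of tray between -0.09 and 0 m and x of driver_tip in the frame of tray between 0.03 and 0.108 m and y of driver_handle in the frame of tray between 0.012 and 0.05 m and y of driver_tip in the frame of tray between -0.002 and 0.062 m and z of driver_handle in the frame of tray between 0.008 and 0.027 m and z of driver_tip in the frame of tray between 0 and 0.03 m and angle between the x axis of driver_handle and the x axis of tray, either way round below 0.2 rad and contact force between the fingers and driver below 0.1 N and linear speed of driver below 0.02 m/s and velocity of joint cage between -0.1 and 0.1 rad/s); the arm keeps its last pose, push and grip.
It fails at once if the scraper is shifted by more than 25 mm (distance of scraper from where it was at the start of the episode above 0.025 m).
It fails at once if the scriber is shifted by more than 25 mm (distance of scriber from where it was at the start of the episode above 0.025 m).
It fails at once if the oil can is shifted by more than 25 mm (distance of oil_can from where it was at the start of the episode above 0.025 m).
It fails at once if the round tin is shifted by more than 25 mm (distance of tin_parts from where it was at the start of the episode above 0.025 m).
It also fails if it takes over 50 s, if anything falls off the work surface, if the arm or the gripper's body presses on something with over 40 N, if the wrist force passes 120 N, or if a joint passes its speed limit or range.

## Working session

There is one attempt and no reset: what is moved stays moved. The work goes in short steps, Python scripts to look and compute and a tool call to move; the robot and the scene stay as the last step left them, time stands still between calls to the robot, and variables do not carry over. Pictures are saved under pics/ and viewed, about 8 in all and at most 12, crops included, and the job is handed in when it is done.

Besides the shell and the picture viewer there is one more tool, called after "Emit:" as name(argument=value, ...), one argument or row to a line, values as JSON. play_rows: Moves the arm, as the interface text tells. Its arguments: {"type":"object","properties":{"moves":{"type":"array"},"force":{"type":"number"}},"required":["moves"]}

```bash
mkdir -p pics; cat > h.py <<'E'
import numpy as np, cv2
from workcell import get_state, imaging, env, spotter
def px2w(ci,u,v,z):
    u=np.atleast_1d(u).astype(float);v=np.atleast_1d(v).astype(float)
    K=np.array([[ci['fx'],0,ci['cx']],[0,ci['fy'],ci['cy']],[0,0,1]])
    n=cv2.undistortPoints(np.stack([u,v],-1)[:,None],K,np.array([ci['k1'],0,0,0,0.]))[:,0]
    # iterate for accuracy
    T=np.array(ci['world_to_cam']);R=T[:3,:3];t=T[:3,3]
    d=np.c_[n,np.ones(len(n))]@R; c=-R.T@t
    return c+d*((z-c[2])/d[:,2])[:,None]
def w2px(ci,P):
    T=np.array(ci['world_to_cam']);p=np.atleast_2d(P)@T[:3,:3].T+T[:3,3]
    s=p[:,:2]/p[:,2:];s=s*(1+ci['k1']*(s**2).sum(1,keepdims=True))
    return s*[ci['fx'],ci['fy']]+[ci['cx'],ci['cy']]
def save(cam,name):
    im=imaging.read_camera(cam);cv2.imwrite('pics/'+name,im[:,:,::-1]);return im
E
python3 - <<'E'
from h import *
np.set_printoptions(precision=4,suppress=True)
s=get_state();print(s['clock'],s['tcp_pos'],s['orientation'])
a=save('top','t0.png');b=save('scene','s0.png')
for c in('top','scene'):
    ci=imaging.camera_info(c);T=np.array(ci['world_to_cam']);print(c,ci['fx'],ci['k1'],-T[:3,:3].T@T[:3,3])
ci=imaging.camera_info('top')
for q,z in(('stand',.03),('cage_wheel',.036),('driver',.0125),('driver_handle',.0125),('driver_tip',.01),('tray',.014),('scraper',.01),('oil_can',.06),('tin_parts',.036)):
    for d in spotter.spot_in('top',q)[:2]:
        e=d['extent'];print(q,round(d['conf'],2),np.round(e),px2w(ci,(e[0]+e[2])/2,(e[1]+e[3])/2,z)[0])
E
```

```text
0.0 [0.1486 0.5549 0.2304] [-0.0002  0.1305  0.9914 -0.0009]
top 472.46651379965965 0.005524783087393034 [ 0.4791 -0.2088  0.8834]
scene 488.72708815477034 -0.0932788619002482 [ 0.0269 -0.542   0.631 ]
stand 0.77 [198.  93. 274. 192.] [ 0.6718 -0.0823  0.03  ]
cage_wheel 0.78 [196. 153. 257. 194.] [ 0.6127 -0.068   0.036 ]
driver 0.91 [262. 186. 290. 274.] [ 0.5127 -0.1586  0.0125]
driver_handle 0.76 [264. 186. 289. 273.] [ 0.5141 -0.1599  0.0125]
driver_tip 0.56 [266. 188. 292. 274.] [ 0.5121 -0.1636  0.01  ]
tray 0.65 [328. 177. 410. 300.] [ 0.4999 -0.3299  0.014 ]
scraper 0.83 [390. 193. 402. 281.] [ 0.5036 -0.3803  0.01  ]
oil_can 0.68 [376. 140. 411. 178.] [ 0.6404 -0.3672  0.06  ]
tin_parts 0.64 [302.  82. 338. 124.] [ 0.7475 -0.2353  0.036 ]
tin_parts 0.49 [197. 151. 256. 191.] [ 0.6175 -0.069   0.036 ]
```

View pics/t0.png

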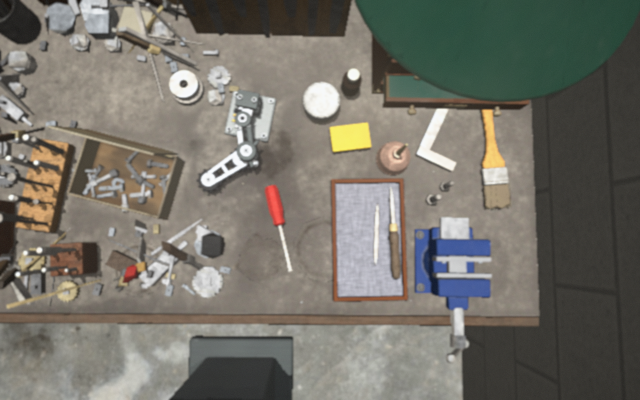

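View pics/s0.png

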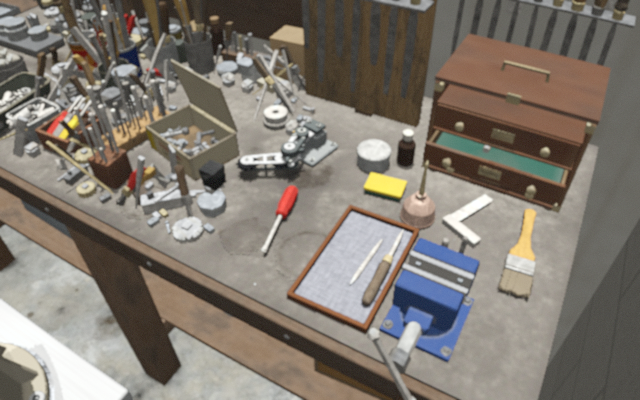

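The top view shows the driver with its red handle at about (275,205) and its tip at (290,270), so it needs about a half turn. The tray's left lane is empty, and the scraper's handle is at the near (bottom) end. The cage pivot is near (246,150) and the lower wheel near (208,180). Next I'll measure these by colour.

```bash
python3 - <<'E'
from h import *
from scipy.spatial.transform import Rotation as Ro
np.set_printoptions(precision=4,suppress=True)
im=cv2.imread('pics/t0.png');ci=imaging.camera_info('top')
hsv=cv2.cvtColor(im,cv2.COLOR_BGR2HSV)
m=(((hsv[...,0]<8)|(hsv[...,0]>172))&(hsv[...,1]>150)&(hsv[...,2]>90)).astype(np.uint8)
m[:, :255]=0;m[:,300:]=0;m[:175]=0;m[285:]=0
v,u=np.nonzero(m);r=cv2.minAreaRect(np.c_[u,v].astype(np.float32));print('red',r,len(u))
b=cv2.boxPoints(r);print(px2w(ci,b[:,0],b[:,1],.0125))
print('c,tip',px2w(ci,r[0][0],r[0][1],.0125),px2w(ci,291,271,.0125))
# tray rim: brown
m=((hsv[...,0]<16)&(hsv[...,1]>110)&(hsv[...,2]>40)&(hsv[...,2]<160)).astype(np.uint8)
m[:170]=0;m[305:]=0;m[:,:322]=0;m[:,415:]=0
n,l,st,_=cv2.connectedComponentsWithStats(m);k=1+np.argmax(st[1:,4])
v,u=np.nonzero(l==k);r=cv2.minAreaRect(np.c_[u,v].astype(np.float32));b=cv2.boxPoints(r)
w=px2w(ci,b[:,0],b[:,1],.014);print('tray',r,w,w.mean(0),np.linalg.norm(w[1]-w[0]),np.linalg.norm(w[2]-w[1]))
c=im[80:210,180:310];cv2.imwrite('pics/c0.png',cv2.resize(c,None,fx=4.6,fy=4.6,interpolation=cv2.INTER_CUBIC))
s=get_state();print(Ro.from_quat(np.roll(s['orientation'],-1)).as_matrix())
E
```

```text
red ((274.558837890625, 204.7353057861328), (39.04823303222656, 12.369317054748535), 75.96376037597656) 452
[[ 0.5916 -0.1342  0.0125]
 [ 0.5976 -0.1563  0.0125]
 [ 0.5276 -0.1753  0.0125]
 [ 0.5218 -0.1534  0.0125]]
c,tip [[ 0.5595 -0.1548  0.0125]] [[ 0.4388 -0.1875  0.0125]]
tray ((368.85137939453125, 239.4457550048828), (121.07249450683594, 73.28850555419922), 89.19306945800781) [[ 0.6083 -0.2593  0.014 ]
 [ 0.6127 -0.3965  0.014 ]
 [ 0.3903 -0.398   0.014 ]
 [ 0.387  -0.2646  0.014 ]] [ 0.4996 -0.3296  0.014 ] 0.1372250599054658 0.22243106861484468
[[-0.9659  0.2588  0.    ]
 [ 0.2588  0.9659  0.0001]
 [-0.      0.0001 -1.    ]]
```

View pics/c0.png

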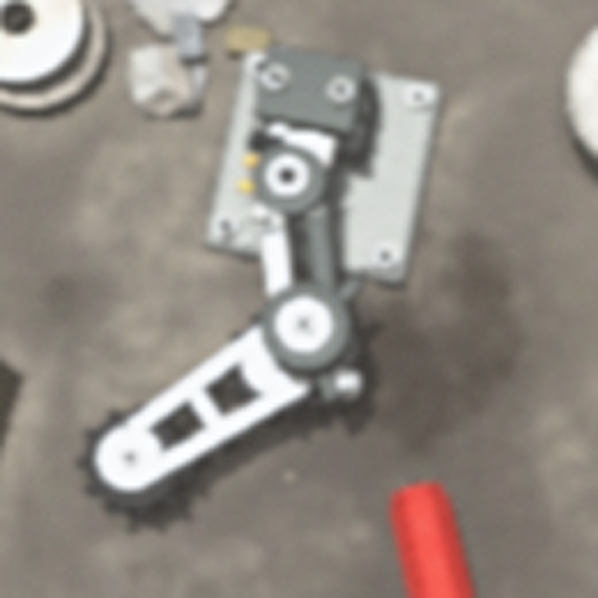

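Tray centre is (0.4996, -0.3296), yaw about 0.01, and the fitted size is right. Handle centre is (0.559, -0.155), with the blade at azimuth -164.8°. The tip is 124 mm away, as specified. Next I'll move above the handle.

Emit:
play_rows(
  moves=[
    {"claw":6,"delta_pos":[-58,-58,0],"twist":-30},
    {"claw":6,"delta_pos":[-58,-58,0],"twist":-30},
    {"claw":6,"delta_pos":[-58,-58,0],"twist":-30},
    {"claw":6,"delta_pos":[-58,-58,0],"twist":-30},
    {"claw":6,"delta_pos":[-58,-58,0],"twist":-30},
    {"claw":6,"delta_pos":[-58,-58,0],"twist":-30},
    {"claw":6,"delta_pos":[-58,-58,0],"twist":-30},
    {"claw":6,"delta_pos":[-58,-58,0],"twist":-30},
    {"claw":6,"delta_pos":[-58,-58,0],"twist":-30},
    {"claw":6,"delta_pos":[-58,-58,0],"twist":-30},
    {"claw":6,"delta_pos":[-58,-58,0],"twist":-30},
    {"claw":6,"delta_pos":[-58,-58,0],"twist":-30},
  ],
  force=30,
)

```text
clock: 2.05
tcp_pos: [0.5205, -0.0888, 0.2316]
orientation: [0.0, -0.13, 0.991, -0.0]
wrist_force: [0.4, 0.9, 0.4]
finger_gap: 0.06
```

Emit:
play_rows(
  moves=[
    {"claw":6,"delta_pos":[-2,-7.4,3],"twist":0},
    {"claw":6,"delta_pos":[-2,-7.4,9],"twist":0},
    {"claw":6,"delta_pos":[-2,-7.4,9],"twist":0},
    {"claw":6,"delta_pos":[-2,-7.4,9],"twist":0},
  ],
)

```text
clock: 2.55
tcp_pos: [0.5577, -0.1525, 0.1417]
orientation: [-0.0, -0.131, 0.991, 0.0]
wrist_force: [0.2, -0.0, 0.7]
finger_gap: 0.0601
```

```bash
cat > look.py <<'E'
from h import *
np.set_printoptions(precision=4,suppress=True)
ci=imaging.camera_info('wrist');s=get_state();im=save('wrist','w1.png')
print(s['tcp_pos'],s['orientation'],s['joint_pos'],s['clock'])
hsv=cv2.cvtColor(im[:,:,::-1].copy(),cv2.COLOR_BGR2HSV)
m=(((hsv[...,0]<8)|(hsv[...,0]>172))&(hsv[...,1]>150)&(hsv[...,2]>70)).astype(np.uint8)
n,l,st,_=cv2.connectedComponentsWithStats(m);k=1+np.argmax(st[1:,4])
v,u=np.nonzero(l==k);r=cv2.minAreaRect(np.c_[u,v].astype(np.float32));print('red',r)
print(px2w(ci,*r[0],.0125),px2w(ci,*cv2.boxPoints(r).T,.0125))
E
python3 look.py
```

```text
[ 0.5577 -0.1525  0.1417] [-0.0004 -0.1306  0.9914  0.0004] [-0.4059  0.3605 -0.1097  1.1018  0.0003 -0.6678] 2.55
red ((316.0, 188.5), (85.0, 28.0), 90.0)
[[ 0.5599 -0.1561  0.0125]] [[ 0.5271 -0.1768  0.0125]
 [ 0.5211 -0.1542  0.0125]
 [ 0.5955 -0.1335  0.0125]
 [ 0.6021 -0.1581  0.0125]]
```

View pics/w1.png

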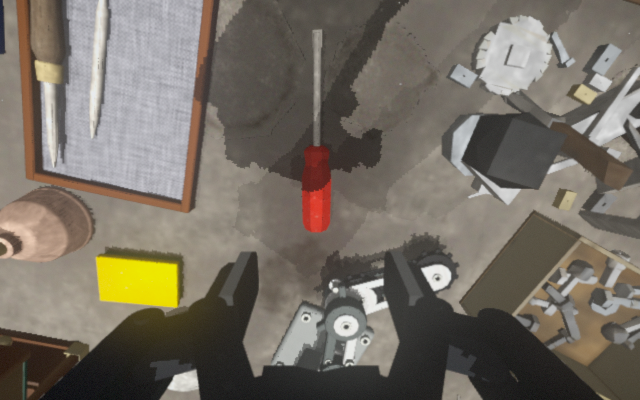

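The wrist view agrees with the top view: handle at (0.560, -0.156), with the tool aligned along the image vertical. I'll descend and grip.

Emit:
play_rows(
  moves=[
    {"claw":6,"delta_pos":[-0.1,-0.3,5],"twist":0},
    {"claw":6,"delta_pos":[-0.1,-0.3,10],"twist":0},
    {"claw":6,"delta_pos":[-0.1,-0.3,13.2],"twist":0},
    {"claw":6,"delta_pos":[-0.1,-0.3,13.7],"twist":0},
    {"claw":2,"delta_pos":[-0.1,-0.3,13.7],"twist":0},
    {"claw":2,"delta_pos":[-0.1,-0.3,13.7],"twist":0},
    {"claw":2,"delta_pos":[-0.1,-0.3,13.7],"twist":0},
    {"claw":2,"delta_pos":[-0.1,-0.3,13.7],"twist":0},
    {"claw":2,"delta_pos":[-0.1,-0.3,13.7],"twist":0},
    {"claw":2,"delta_pos":[-0.1,-0.3,13.7],"twist":0},
  ],
  force=40,
)

```text
clock: 3.85
tcp_pos: [0.5618, -0.1562, 0.007]
orientation: [0.002, -0.131, 0.991, -0.001]
wrist_force: [-1.1, 1.2, 7.2]
finger_gap: 0.0233
```

Emit:
play_rows(
  moves=[
    {"claw":2,"delta_pos":[0,0,-4],"twist":0},
    {"claw":2,"delta_pos":[0,0,-9],"twist":0},
    {"claw":2,"delta_pos":[1.5,-1.1,-14],"twist":8},
    {"claw":2,"delta_pos":[3,-2.2,-14],"twist":18},
    {"claw":2,"delta_pos":[4.5,-3.3,-14],"twist":28},
    {"claw":2,"delta_pos":[6,-4.5,-14],"twist":38},
    {"claw":2,"delta_pos":[8,-6.5,-14],"twist":48},
    {"claw":2,"delta_pos":[10,-8,-14],"twist":58},
    {"claw":2,"delta_pos":[12,-9.5,-14],"twist":68},
    {"claw":2,"delta_pos":[13.5,-11,-14],"twist":78},
    {"claw":2,"delta_pos":[14.1,-11.2,-14],"twist":88},
    {"claw":2,"delta_pos":[14.1,-11.2,-14],"twist":94},
  ],
)

```text
clock: 5.35
tcp_pos: [0.4524, -0.3011, 0.1454]
orientation: [0.001, 0.638, 0.77, -0.0]
wrist_force: [-0.2, 0.3, -1.4]
finger_gap: 0.0233
```

Emit:
play_rows(
  moves=[
    {"claw":2,"delta_pos":[0,0,0],"twist":10},
    {"claw":2,"delta_pos":[0,0,0],"twist":20},
    {"claw":2,"delta_pos":[0,0,0],"twist":30},
    {"claw":2,"delta_pos":[0,0,0],"twist":40},
    {"claw":2,"delta_pos":[0,0,0],"twist":50},
    {"claw":2,"delta_pos":[0,0,0],"twist":60},
    {"claw":2,"delta_pos":[0,0,0],"twist":70},
    {"claw":2,"delta_pos":[0,0,0],"twist":80},
    {"claw":2,"delta_pos":[0,0,0],"twist":90},
    {"claw":2,"delta_pos":[0,0,0],"twist":100},
    {"claw":2,"delta_pos":[0,0,0],"twist":100},
  ],
)

```text
clock: 6.72
tcp_pos: [0.4529, -0.3006, 0.1452]
orientation: [0.0, 1.0, 0.01, 0.001]
wrist_force: [-0.7, -0.4, -0.4]
finger_gap: 0.0233
```

```bash
python3 - <<'E'
from h import *
np.set_printoptions(precision=4,suppress=True)
im=save('wrist','w2.png');t=save('top','t2.png');sc=save('scene','s2.png')
s=get_state();print(s['joint_pos'],s['orientation'])
cv2.imwrite('pics/m2.png',np.hstack([cv2.resize(im,(400,250)),cv2.resize(sc,(400,250))])[:,:,::-1])
E
```

```text
[-0.7336  0.2932 -0.198   1.079   0.0001  2.388 ] [0.0002 0.9999 0.01   0.0003]
```

View pics/m2.png

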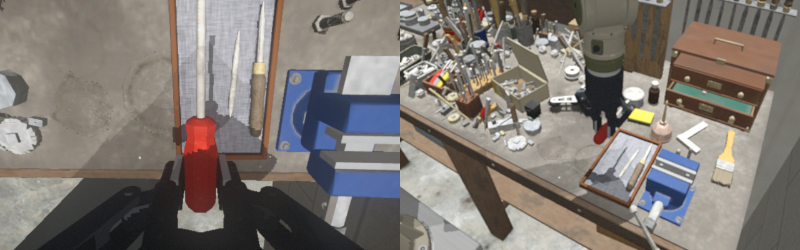

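Emit:
play_rows(
  moves=[
    {"claw":2,"delta_pos":[0,0.2,5],"twist":0},
    {"claw":2,"delta_pos":[0,0.2,9],"twist":0},
    {"claw":2,"delta_pos":[0,0.2,12],"twist":0},
    {"claw":2,"delta_pos":[0,0.2,13.2],"twist":0},
    {"claw":2,"delta_pos":[0,0.2,13.2],"twist":0},
    {"claw":2,"delta_pos":[0,0.2,13.2],"twist":0},
  ],
)

```text
clock: 7.62
tcp_pos: [0.4533, -0.3029, 0.0131]
orientation: [0.0, 1.0, 0.009, 0.001]
wrist_force: [-0.8, -0.7, -0.5]
finger_gap: 0.0233
```

Emit:
play_rows(
  moves=[
    {"claw":2,"delta_pos":[0,0,0.1],"twist":0},
    {"claw":2,"delta_pos":[0,0,0.1],"twist":0},
    {"claw":3.2,"delta_pos":[0,0,0.1],"twist":0},
    {"claw":3.2,"delta_pos":[0,0,0.1],"twist":0},
    {"claw":3.2,"delta_pos":[0,0,0.1],"twist":0},
    {"claw":3.2,"delta_pos":[0,0,-1],"twist":0},
    {"claw":3.2,"delta_pos":[0,0,-3],"twist":0},
    {"claw":3.2,"delta_pos":[0,0,-7],"twist":0},
    {"claw":5,"delta_pos":[0,0,-12],"twist":0},
  ],
)

```text
clock: 8.75
tcp_pos: [0.4521, -0.3018, 0.1333]
orientation: [-0.001, 1.0, 0.009, -0.001]
wrist_force: [0.3, -1.4, 0.6]
finger_gap: 0.0487
```

```bash
sed -i 's/w1.png/w3.png/;s/,.0125/,.0175/g' look.py; python3 look.py; python3 - <<'E'
from h import *
np.set_printoptions(precision=4,suppress=True)
ct=imaging.camera_info('top')
a=px2w(ct,246.1,150.4,.064)[0];b=px2w(ct,208.3,179.3,.037)[0];print('piv',a,'wheel',b,b-a,np.linalg.norm((b-a)[:2]),np.degrees(np.arctan2(b[1]-a[1],b[0]-a[0])))
E
```

```text
[ 0.4521 -0.3018  0.1333] [-0.0006  1.      0.0087 -0.0006] [-0.7364  0.3034 -0.2134  1.0558  0.0001  2.3879] 8.75
red ((321.5, 174.5), (59.0, 29.0), 90.0)
[[ 0.4688 -0.302   0.0175]] [[ 0.4926 -0.29    0.0175]
 [ 0.493  -0.3131  0.0175]
 [ 0.4435 -0.3147  0.0175]
 [ 0.443  -0.2903  0.0175]]
piv [ 0.6498 -0.106   0.064 ] wheel [ 0.6013 -0.0365  0.037 ] [-0.0485  0.0695 -0.027 ] 0.08474575904920097 124.91418526270888
```

View pics/w3.png

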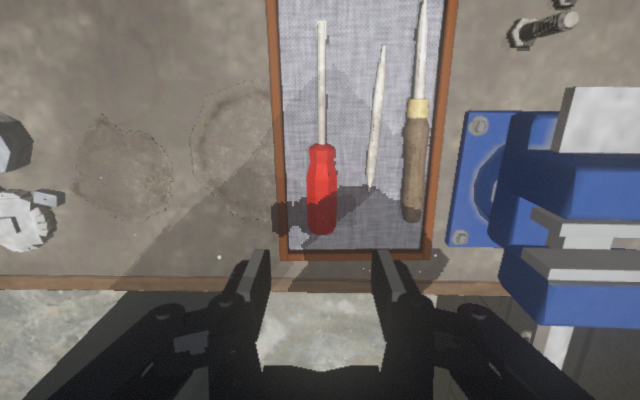

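The driver lies flat and released in the lane: handle around (321,190) px, tip at (321,20), y_tray about 28 mm. The scriber and scraper look undisturbed. The pivot is (0.650, -0.106) and the wheel (0.601, -0.037), 84.7 mm apart (85 expected), with the arm at azimuth 125°. Next I'll go above the wheel.

Emit:
play_rows(
  moves=[
    {"claw":6,"delta_pos":[0,0,-4],"twist":-10},
    {"claw":6,"delta_pos":[2,-4,-7],"twist":-20},
    {"claw":6,"delta_pos":[4,-7,-7],"twist":-31},
    {"claw":6,"delta_pos":[6,-10,-7],"twist":-41},
    {"claw":6,"delta_pos":[8,-14,-7],"twist":-52},
    {"claw":6,"delta_pos":[10,-17,-7],"twist":-62},
    {"claw":6,"delta_pos":[12,-20,-7],"twist":-73},
    {"claw":6,"delta_pos":[14,-23,-7],"twist":-83},
    {"claw":6,"delta_pos":[15.4,-26.2,-7],"twist":-94},
    {"claw":6,"delta_pos":[15.4,-26.2,-7],"twist":-104},
    {"claw":6,"delta_pos":[15.4,-26.2,-7],"twist":-114},
    {"claw":6,"delta_pos":[15.4,-26.2,-7],"twist":-124},
  ],
)

```text
clock: 10.3
tcp_pos: [0.5998, -0.0361, 0.199]
orientation: [-0.004, 0.458, 0.889, -0.001]
wrist_force: [-0.4, -0.1, -0.6]
finger_gap: 0.0602
```

```bash
python3 - <<'E'
from h import *
from scipy.spatial.transform import Rotation as Ro
np.set_printoptions(precision=4,suppress=True)
ci=imaging.camera_info('wrist');s=get_state();im=save('wrist','w4.png');print(s['tcp_pos'],s['joint_pos'])
print(Ro.from_quat(np.roll(s['orientation'],-1)).as_matrix())
T=np.array(ci['world_to_cam']);print('cam',-T[:3,:3].T@T[:3,3])
print('pred wheel,pivot,stopwheel',w2px(ci,[[.6013,-.0365,.037],[.6498,-.106,.064],[.580,-.1546,.037]]))
for d in spotter.spot_in('wrist','cage_wheel')[:2]:print(d)
E
```

```text
[ 0.5998 -0.0361  0.199 ] [-0.1937  0.3801  0.0627  1.2608  0.0001  0.7586]
[[-0.5798  0.8148 -0.0072]
 [ 0.8148  0.5798  0.0015]
 [ 0.0054 -0.005  -1.    ]]
cam [0.5555 0.0291 0.3428]
pred wheel,pivot,stopwheel [[321.452  180.3169]
 [320.4909 272.1501]
 [239.3727 257.8059]]
{'extent': [297.3, 158.2, 345.4, 265.9], 'conf': 0.66}
```

View pics/w4.png

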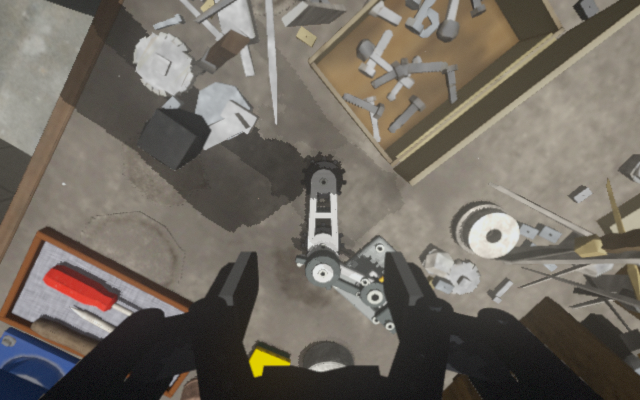

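Predicted wheel and pivot pixels (321,180) and (320,272) match the picture, (324,182) and (322,271), within about 2 mm. The parts-box corner at (405,180) clears a 6 cm opening. I'll descend and pinch.

Emit:
play_rows(
  moves=[
    {"claw":6,"delta_pos":[-0.1,0.2,6],"twist":0},
    {"claw":6,"delta_pos":[-0.1,0.2,11],"twist":0},
    {"claw":6,"delta_pos":[-0.1,0.2,15.5],"twist":0},
    {"claw":6,"delta_pos":[-0.1,0.2,18],"twist":0},
    {"claw":6,"delta_pos":[-0.1,0.2,18.5],"twist":0},
    {"claw":3,"delta_pos":[-0.1,0.2,18.5],"twist":0},
    {"claw":3,"delta_pos":[-0.1,0.2,18.5],"twist":0},
    {"claw":3,"delta_pos":[-0.1,0.2,18.5],"twist":0},
    {"claw":3,"delta_pos":[-0.1,0.2,18.5],"twist":0},
    {"claw":3,"delta_pos":[-0.1,0.2,18.5],"twist":0},
  ],
  force=40,
)

```text
clock: 11.65
tcp_pos: [0.604, -0.0385, 0.0192]
orientation: [0.0, 0.462, 0.887, -0.001]
wrist_force: [-3.7, -3.1, 0.2]
finger_gap: 0.0421
```

```bash
python3 - <<'E'
from h import *
from scipy.spatial.transform import Rotation as Ro
np.set_printoptions(precision=4,suppress=True)
s=get_state();print(s['tcp_pos'],s['finger_gap'],s['wrist_force'])
R=Ro.from_quat(np.roll(s['orientation'],-1)).as_matrix();print(R)
for piv in ((.6498,-.106),(.651,-.105)):
    d=np.array(s['tcp_pos'])[:2]-piv;print(np.linalg.norm(d),np.degrees(np.arctan2(d[1],d[0])))
    for t in range(10,101,10):
        a=np.radians(t);c,sn=np.cos(a),np.sin(a);m=np.array([c*d[0]-sn*d[1],sn*d[0]+c*d[1]])-d
        print(t,np.round(R[:2,:2].T@m*100,2))
E
```

```text
[ 0.604  -0.0385  0.0192] 0.04205424515910559 [-3.7412 -3.1432  0.233 ]
[[-0.5722  0.8201 -0.0002]
 [ 0.8201  0.5722 -0.0023]
 [-0.0018 -0.0015 -1.    ]]
0.08159626978741293 124.184828314431
10 [-0.11 -1.42]
20 [-0.46 -2.8 ]
30 [-1.04 -4.09]
40 [-1.84 -5.27]
50 [-2.84 -6.29]
60 [-3.99 -7.12]
70 [-5.27 -7.73]
80 [-6.64 -8.12]
90 [-8.06 -8.26]
100 [-9.47 -8.16]
0.08145811232645339 125.27832242407717
10 [-0.13 -1.41]
20 [-0.51 -2.78]
30 [-1.12 -4.07]
40 [-1.94 -5.22]
50 [-2.95 -6.22]
60 [-4.12 -7.03]
70 [-5.41 -7.62]
80 [-6.78 -7.98]
90 [-8.2  -8.09]
100 [-9.61 -7.96]
```

Emit:
play_rows(
  moves=[
    {"claw":5.6,"delta_pos":[0,0,0],"twist":0},
    {"claw":5.6,"delta_pos":[0.3,-0.1,0],"twist":0},
    {"claw":5.6,"delta_pos":[0.3,-0.1,0.7],"twist":0},
    {"claw":5.6,"delta_pos":[0.3,-0.1,0.7],"twist":0},
    {"claw":3,"delta_pos":[0.3,-0.1,0.7],"twist":0},
    {"claw":3,"delta_pos":[0.3,-0.1,0.7],"twist":0},
    {"claw":3,"delta_pos":[0.3,-0.1,0.7],"twist":0},
    {"claw":3,"delta_pos":[0.3,-0.1,0.7],"twist":0},
  ],
)

```text
clock: 12.65
tcp_pos: [0.6015, -0.0354, 0.0103]
orientation: [-0.0, 0.462, 0.887, -0.0]
wrist_force: [-2.1, 0.5, 2.7]
finger_gap: 0.0421
```

```bash
python3 - <<'E'
from h import *
np.set_printoptions(precision=4,suppress=True)
s=get_state();print(s['tcp_pos'],s['finger_gap'],s['wrist_force'],s['orientation'])
d=np.array(s['tcp_pos'])[:2]-(.6505,-.1055);print(np.linalg.norm(d),np.degrees(np.arctan2(d[1],d[0])))
for t in range(10,101,10):
    a=np.radians(t);print(t,np.round(8.5*np.array([np.cos(a)-1,-np.sin(a)]),2))
E
```

```text
[ 0.6015 -0.0354  0.0103] 0.04208399500899737 [-2.0977  0.4926  2.6721] [-0.0002  0.4618  0.887  -0.    ]
0.08548170520924046 124.93494699302482
10 [-0.13 -1.48]
20 [-0.51 -2.91]
30 [-1.14 -4.25]
40 [-1.99 -5.46]
50 [-3.04 -6.51]
60 [-4.25 -7.36]
70 [-5.59 -7.99]
80 [-7.02 -8.37]
90 [-8.5 -8.5]
100 [-9.98 -8.37]
```

Pinched at radius 85.5 mm. Now I'll swing the arm along the arc, starting with 60°.

Emit:
play_rows(
  moves=[
    {"claw":3,"delta_pos":[-0.03,-0.74,0],"twist":-5},
    {"claw":3,"delta_pos":[-0.13,-1.48,0],"twist":-10},
    {"claw":3,"delta_pos":[-0.29,-2.2,0],"twist":-15},
    {"claw":3,"delta_pos":[-0.51,-2.91,0],"twist":-20},
    {"claw":3,"delta_pos":[-0.8,-3.59,0],"twist":-25},
    {"claw":3,"delta_pos":[-1.14,-4.25,0],"twist":-30},
    {"claw":3,"delta_pos":[-1.54,-4.88,0],"twist":-35},
    {"claw":3,"delta_pos":[-1.99,-5.46,0],"twist":-40},
    {"claw":3,"delta_pos":[-2.49,-6.01,0],"twist":-45},
    {"claw":3,"delta_pos":[-3.04,-6.51,0],"twist":-50},
    {"claw":3,"delta_pos":[-3.62,-6.96,0],"twist":-55},
    {"claw":3,"delta_pos":[-4.25,-7.36,0],"twist":-60},
  ],
  force=50,
)

```text
clock: 14.15
tcp_pos: [0.5649, -0.113, 0.0104]
orientation: [-0.001, -0.044, 0.999, -0.0]
wrist_force: [-4.0, 0.1, 4.2]
finger_gap: 0.042
```

```bash
cat > st.py <<'E'
from h import *
np.set_printoptions(precision=4,suppress=True)
s=get_state();print(s['clock'],s['tcp_pos'],s['finger_gap'],s['wrist_force'],s['joint_pos'][5])
d=np.array(s['tcp_pos'])[:2]-(.6505,-.1055);az=np.degrees(np.arctan2(d[1],d[0]))%360;print(np.linalg.norm(d),az)
f=np.array(s['wrist_force'])[:2];r=d/np.linalg.norm(d);print('F radial',f@r,'tang ccw',f@[-r[1],r[0]])
E
python3 st.py; python3 -c "
import numpy as np
for t in range(5,41,5):
    a=np.radians(t);print(t,np.round(8.5*np.array([np.cos(a)-1,-np.sin(a)]),2))"
```

```text
14.15 [ 0.5649 -0.113   0.0104] 0.04199779998541864 [-4.0132  0.0571  4.1576] -0.42462663644350984
0.08589456114157779 185.0070583046177
F radial 3.9928907552680255 tang ccw -0.40711096049769074
5 [-0.03 -0.74]
10 [-0.13 -1.48]
15 [-0.29 -2.2 ]
20 [-0.51 -2.91]
25 [-0.8  -3.59]
30 [-1.14 -4.25]
35 [-1.54 -4.88]
40 [-1.99 -5.46]
```

```bash
python3 - <<'E'
from h import *
w=save('wrist','w5.png');s=save('scene','s5.png')
cv2.imwrite('pics/m5.png',np.hstack([w[100:400,170:470],cv2.resize(s[80:280,180:430],(375,300))])[:,:,::-1])
E
python3 st.py
```

```text
14.25 [ 0.565  -0.113   0.0104] 0.04227161898640952 [-4.7585  0.3851  5.5744] -0.4221756679464048
0.08587128099711125 184.99427927707282
F radial 4.7069171412725295 tang ccw -0.7978552040924527
```

View pics/m5.png

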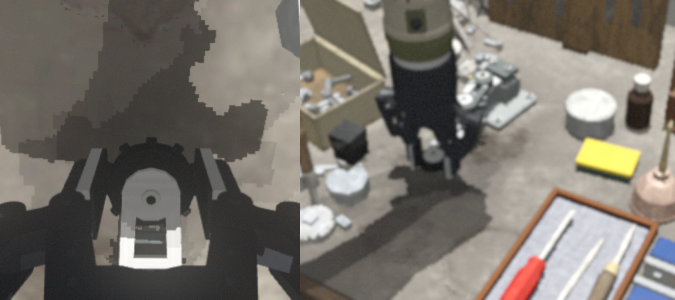

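The wheel is clearly between the jaws and the arm has followed (m5 left, wheel at about (150,200)). The driver is still in its lane. I'll continue to the stop.

Emit:
play_rows(
  moves=[
    {"claw":3,"delta_pos":[-0.03,-0.74,0],"twist":-5},
    {"claw":3,"delta_pos":[-0.13,-1.48,0],"twist":-10},
    {"claw":3,"delta_pos":[-0.29,-2.2,0],"twist":-15},
    {"claw":3,"delta_pos":[-0.51,-2.91,0],"twist":-20},
    {"claw":3,"delta_pos":[-0.8,-3.59,0],"twist":-25},
    {"claw":3,"delta_pos":[-1.14,-4.25,0],"twist":-30},
    {"claw":3,"delta_pos":[-1.14,-4.25,0],"twist":-30},
    {"claw":3,"delta_pos":[-1.14,-4.25,0],"twist":-30},
  ],
)

```text
clock: 15.25
tcp_pos: [0.5797, -0.1548, 0.0104]
orientation: [-0.001, -0.299, 0.954, -0.0]
wrist_force: [-6.1, -3.1, 5.9]
finger_gap: 0.0422
```

```bash
python3 st.py
```

```text
15.25 [ 0.5797 -0.1548  0.0104] 0.04215025454049452 [-6.1378 -3.0841  5.8759] -1.0002709836082826
0.0862811627973273 214.82476272621597
F radial 6.799803672801241 tang ccw -0.9733602790335414
```

Emit:
play_rows(
  moves=[
    {"claw":3,"delta_pos":[0,-0.15,0],"twist":-1},
    {"claw":3,"delta_pos":[0,-0.3,0],"twist":-2},
    {"claw":3,"delta_pos":[0,-0.3,0],"twist":-2},
    {"claw":3,"delta_pos":[0,-0.3,0],"twist":-2},
  ],
)

```text
clock: 15.75
tcp_pos: [0.5807, -0.155, 0.0102]
orientation: [-0.001, -0.317, 0.949, 0.001]
wrist_force: [-7.0, 2.5, 6.3]
finger_gap: 0.0421
```

```bash
python3 st.py
```

```text
15.75 [ 0.5807 -0.155   0.0102] 0.04214787908475824 [-6.9771  2.5452  6.2805] -1.0387300471385077
0.08559679217689214 215.3577670315054
F radial 4.217298590396756 tang ccw -6.1132483340026385
```

Emit:
play_rows(
  moves=[
    {"claw":3,"delta_pos":[0,-0.2,0],"twist":-1},
    {"claw":3,"delta_pos":[0,-0.4,0],"twist":-1},
    {"claw":3,"delta_pos":[0,-0.4,0],"twist":-1},
    {"claw":3,"delta_pos":[0,-0.4,0],"twist":-1},
    {"claw":3,"delta_pos":[0,-0.4,0],"twist":-1},
  ],
)

```text
clock: 16.38
tcp_pos: [0.5812, -0.1558, 0.0101]
orientation: [-0.002, -0.325, 0.946, 0.004]
wrist_force: [-11.1, 8.8, 13.1]
finger_gap: 0.0421
```

```bash
python3 st.py; python3 - <<'E'
from h import *
w=save('wrist','w6.png');s=save('scene','s6.png');t=save('top','t6.png')
cv2.imwrite('pics/m6.png',np.hstack([w[100:400,170:470],cv2.resize(t[80:310,180:420],(313,300))])[:,:,::-1])
ci=imaging.camera_info('wrist');print(w2px(ci,[[.5808,-.1547,.037],[.6505,-.1055,.037]])-[170,100])
E
```

```text
16.375 [ 0.5812 -0.1558  0.0101] 0.04214158817413851 [-11.0516   8.8189  13.0669] -1.0584875554838287
0.08560382516469808 215.98688695965325
F radial 3.76041405683675 tang ccw -13.629770893542421
[[155.20303161 193.11329026]
 [146.27829175 343.67202904]]
```

View pics/m6.png

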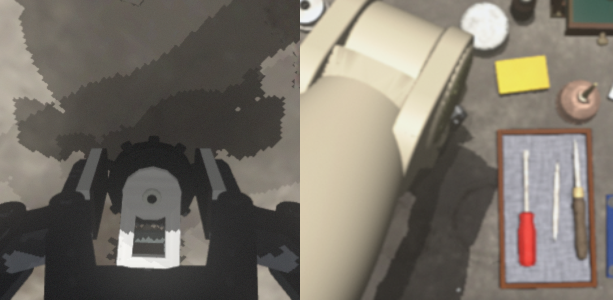

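The arm is on its stop. A further 4 mm of commanded push moved it under 1 mm, and tangential force rose by 7.5 N. The driver lies straight in the lane. I'll hold briefly, then hand in.

Emit:
play_rows(
  moves=[
    {"claw":3,"delta_pos":[0,0,0],"twist":0},
    {"claw":3,"delta_pos":[0,0,0],"twist":0},
    {"claw":3,"delta_pos":[0,0,0],"twist":0},
    {"claw":3,"delta_pos":[0,0,0],"twist":0},
  ],
)

```text
clock: 17.02
tcp_pos: [0.5812, -0.1558, 0.0101]
orientation: [-0.002, -0.325, 0.946, 0.004]
wrist_force: [-11.0, 9.8, 12.4]
finger_gap: 0.042
```

```bash
python3 st.py; python3 -c "
from workcell import env
print(env.hand_in())"
```

```text
17.025 [ 0.5812 -0.1558  0.0101] 0.04204026633571199 [-10.9574   9.7571  12.4036] -1.0585043475537466
0.0856501370413857 215.95567922828587
F radial 3.140754543839244 tang ccw -14.331815972216075
the job is handed in; nothing more can be done
None
```

The screwdriver lies in the tray's empty lane, and the cage arm is held against its stop with the gripper still pinching the lower wheel. I handed the job in at 17 s on the robot's clock; no verdict was given.

- **Screwdriver:** I turned it by about 194° and released it flat at tray y ≈ 28 mm, with its handle at the scraper's handle end. The close-up after release put its handle at x ≈ -45 mm. The last top view still shows it straight in the lane, with the scraper and scriber looking undisturbed.
- **Cage arm:** I swung it by about 91° to azimuth 216°, where I had worked out the stop at about 215°. A further 4 mm of commanded push moved it under 1 mm and raised the tangential force from 6 to 14 N, so I judged it to be on the stop. At hand-in it was still, with about 14 N of sideways force at the wrist and the fingers on the wheel (42 mm gap).
- **Disagreement:** during the swing the wrist force showed only about 1 N sideways, where the spring should have given 6 to 9 N. The wrist picture, however, showed the wheel between the jaws and the arm following.
- **Not measured:** I have no direct reading of the cage angle or of the finger contact force. In the last top view the can and tin looked undisturbed, but I did not measure them.

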